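# Slide the square flowerpot up the ramp and home against the sprung buffer

## Task

Slide the square ceramic flowerpot up the ramp and over the lip on to the deck of the wooden pot stand, without lifting it, and press it against the sprung buffer until the buffer has given about half of its 7 mm travel, holding it there for about a second; never push the buffer close to its end. Then let go, leaving the pot flat on the deck, behind the lip and still touching the buffer, and leave the other things on the table alone.

Things in the scene. Friction and masses are not known exactly. Their poses are not given: they have to be found in the camera images.
- pot: Square white ceramic flowerpot, open on top, 100 x 100 mm, 62 mm high, flat upright sides (thin rim band), walls 7 mm, 0.45 to 0.8 kg. Starts upright on the table before the ramp's foot, up to 20 mm off its line and 0.2 rad askew. Origin: centre of its underside; z up, x and y square to its sides; when its yaw equals the stand's, +x points up the ramp.
- stand: Fixed wooden pot stand, 132 mm wide. Origin: at table height on the centre line, under the near edge of the lip; +x points up the ramp (roughly to the robot's left), z up. The ramp rises evenly from 0 at x = -120 mm to 18 mm at x = 0; the lip is 18 mm high with a flat crest from x = 0 to 6 mm; behind it, 6 mm lower, lies the deck.
- deck (a point): Point on the top of the stand's deck, on the centre line, 100 mm past the stand's origin. The deck is level, 12 mm above the table, from x = 6 to 200 mm in the stand's frame. Kerbs 24 mm high (from the table) run along its sides, 116 mm apart; their ends flare out to about 142 mm apart at x = -42 mm. Sliding the pot on the deck takes about 2.5 to 6.5 N.
- stop: Wooden fence fixed across the deck's far end, 124 mm wide, 14 mm thick, 70 mm high, carrying a sprung black buffer plate on its near side (counts as part of it). Origin: foot of the fence's near face on the centre line, at deck height, 184 mm past the stand's origin; axes as the stand's.
- buffer_axis (a point): Fixed point on the fence's near face, 28 mm above the deck, where the buffer's rod passes. The buffer plate is 80 mm wide, 30 mm high, 8 mm thick. A screw sets its near face 28 to 68 mm out from the fence, unknown each time: feel or see it. It pushes back with about 1 N at first touch plus 1.8 N per mm, and is solid after 7 mm (14 N).
- hinge: Bystander: flat steel hinge, 60 x 56 x 8 mm, lying beyond the ramp (on the side away from the robot). Origin at its underside.
- screwdriver: Bystander: yellow-handled screwdriver, about 180 mm long, lying about 150 mm to the far side of where the square pot starts. Origin at its underside.
- bit_tray: Bystander: shallow open steel tray with bits, 110 x 70 x 20 mm, on the far side of the stand. Origin at its underside.
- square: Bystander: small steel square lying flat, legs 130 and 90 mm, on the robot's side of the stand. Origin at its underside.
- round_pot: Bystander: round terracotta pot, 100 mm across, 90 mm high, past the stop end of the stand. Origin at its underside.
There are look-alikes about, which are no part of the job. Of the things shaped like the pot, the white one is meant.

How it is judged (in metres and radians):
On the way, in this order (a step that is already met when the one before it is completed fails the run):
1. the pot has been slid up the ramp: its front is over the lip (x of pot in the frame of stand between -0.03 and 0.05 m and z of pot in the frame of stand above 0.006 m), for 0.02 s.
2. flat on the deck with its rear edge behind the lip, the pot presses the buffer with more than 5.5 N for 0.3 s (x of pot in the frame of stand above 0.056 m and z of pot in the frame of stand between 0.009 and 0.0145 m and angle between pot's own z axis and vertical below 0.03 rad and contact force between pot and stop above 5.5 N), for 0.3 s.
At the end, for the whole second after the job is handed in: The pot stands flat on the deck (tilt under 0.03 rad), its rear edge behind the lip (its centre more than 56 mm past the stand's origin and within 12 mm of the centre line, within 0.12 rad of square), at rest and still touching the buffer with more than 0.2 N (x of pot in the frame of stand above 0.056 m and z of pot in the frame of stand between 0.009 and 0.0145 m and angle between pot's own z axis and vertical below 0.03 rad and y of pot in the frame of stand between -0.012 and 0.012 m and angle between the x axis of pot and the x axis of stand, either way round below 0.12 rad and contact force between pot and stop above 0.2 N and linear speed of pot below 0.01 m/s).
It fails at once if the buffer is pushed close to its end: the pot presses the stop with more than 12 N (contact force between pot and stop above 12 N).
It fails at once if the pot is lifted: its underside's centre more than 40 mm above the table (z of pot in the frame of stand above 0.04 m).
It fails at once if the pot is tipped by more than 0.35 rad (angle between pot's own z axis and vertical above 0.35 rad).
It fails at once if a bystander is shifted by more than 30 mm (distance of any of hinge, screwdriver, bit_tray, square, round_pot from where it was at the start of the episode above 0.03 m).
It also fails if it takes over 72 s, if anything falls off the work surface, if the arm or the gripper's body presses on something with over 40 N, if the wrist force passes 120 N, or if a joint passes its speed limit or range.

## Robot

A 7-joint arm with a two-finger parallel gripper is mounted at the origin on the work surface. World frame = base frame: x ahead of the robot, y to its left, z up, the work surface at z = 0. Lengths are in m, angles in degrees, forces in N, time in s.
With the tool pointing down it reaches from about 0.4 to 0.925 m from the base axis. Payload 5.6 kg.
Tool frame: the origin (TCP) lies at the very end of the fingers, on their centre line; the grasp point (between the pads) lies 19 mm behind it (hold_point_z is the distance from the TCP to the grasp point, in m); x points along the fingers, z is the direction in which the jaws open and shut, and the axes are right-handed (so a half turn about x gives the same grasp; the last joint's range is limited). The gripper opens to 85 mm and grips with 20 to 120 N. Pads are 22 mm wide; open, the fingers measure 114 mm over their backs; the gripper's body (76 mm by 85 mm) begins 54 mm behind the grasp point. The pads swing forward as they close: fully open they stand 13 mm farther back than shut.
Start: joints at [-73.224, 26.786, -0.665, 91.828, 0.344, 61.387, -3.226], TCP at [0.214, 0.614, 0.231] pointing down, gripper open.
Joint ranges: [-144.91, 144.91], [-17.63, 115.5], [-89.93, 88.59], [15.96, 139.68], [-74.01, 254.01], [8.47, 105.57], [-167.45, 167.45]. Speed limits (degrees/s): [147.25, 147.25, 180, 180, 180, 180, 180].

## Interface

Orientations are given as a 3x3 rotation matrix whose columns are the frame's x, y, z axes.
In Python, from station import sense, grab_frame, camera_info, finish_job, hold_point_z gives the robot as it stands.
- The arm moves only by the tool step_arm, never from a script. Its argument "steps" is a list of rows, each an object with "dp": the shift along the tool's x, y, z in units of 25 mm (1.0 is 25 mm), a list of three; "turn": the turn about the tool's x in units of 10 degrees (1.0 is 10 degrees); "claw": the opening, from -1 (shut) to 1 (fully open), so that 0 is half open. In form: [{"dp": [dx, dy, dz], "turn": turn, "claw": claw}, ...]. A call has 1 to 8 rows; each row is the pose to reach, as a shift and turn from the pose commanded when the call began, along the tool's axes at that moment; what a row does not reach only later rows make up. A row lasts 1/8 s, in which the tool goes at most 62.5 mm and 10.7 degrees, less where a joint would pass 70% of its speed; a pose out of reach is approached as far as the arm can. A call with a gripper value outside its range is refused whole. The fingers move at their own pace and stop on an object; "newtons" is the grip in N (left out, the last holds). Time passes only in rows, so rows that repeat a pose let the fingers close. It gives the time, the measured TCP pose, the force and the opening at its end, in the units of the state.
- sense(): the state, without advancing time (a new reading comes with each control period).
- grab_frame(name): name is "side" or "top"; returns (picture, depth): 420x560x3 uint8, blue, green, red; 420x560 float32, m along the optical axis (not along the pixel's ray), 0 where there is no reading.
- camera_info(name): a dict with "K" (3x3 intrinsics, pixels), "R" (3x3) and "t" (3): a world point X has camera coordinates R X + t. Camera axes: x right, y down, z forward; pixel columns grow to the right and rows downward; lengths in m; the calibration is good to about 2 mm. A picture is of the moment at which its call begins. camera_info takes no time and is no camera call.
- finish_job(): hands the job in, once; it reports no verdict.
The state is a dict: "time": time; "joint_positions": joint angles; "qvel": joint speeds; "joint_efforts": joint torques, N m; "position": TCP position; "ee_rot": TCP orientation; "contact_force": force on the tool from outside, world axes, zero at the start; "torque": the same for the moment, N m; "finger_gap": finger opening in m.
Only numpy, scipy, OpenCV 4.12 (cv2) and the standard library are available. Lean on these libraries where they do the work, as an engineer would, in place of code of your own. Each camera call takes 0.05 s, during which the arm holds its last target.

## Working session

There is one attempt and no reset: what is moved stays moved. The work goes in short steps, Python scripts to look and compute and a tool call to move; the robot and the scene stay as the last step left them, time stands still between calls to the robot, and variables do not carry over. Pictures are saved under pics/ and viewed, and the job is handed in when it is done.

Besides the shell and the picture viewer there is one more tool, called after "Request:" in YAML: its name, and indented under it one key for each argument. step_arm: Moves the arm, as the interface text tells. Its arguments: {"type":"object","properties":{"steps":{"type":"array","items":{"type":"object","properties":{"dp":{"type":"array","items":{"type":"number"}},"turn":{"type":"number"},"claw":{"type":"number"}}}},"newtons":{"type":"number"}},"required":["steps"]}

```bash
mkdir -p pics; ls
python3 - <<'E'
from station import *
import cv2,numpy as np
s=sense();print(s)
print(hold_point_z if not callable(hold_point_z) else hold_point_z())
for n in("side","top"):
    p,d=grab_frame(n);cv2.imwrite(f"pics/{n}0.png",p);np.save(f"pics/{n}0.npy",d);c=camera_info(n);print(n,c)
E
```

```text
pics
{'time': 0.0, 'joint_positions': array([-73.22281167,  26.83714457,  -0.66342684,  91.88181233,
         0.34354378,  61.38776236,  -3.2251542 ]), 'qvel': array([-0.04101219, -0.01052658,  0.03831545,  0.06851664, -0.12703106,
       -0.12385227,  0.13732281]), 'joint_efforts': array([ 1.65351463e-03, -5.32391095e+01,  2.27642048e-02, -2.51296806e+01,
        1.16399306e-02,  7.65771634e-03,  4.99629351e-06]), 'position': array([0.21409094, 0.61312344, 0.23031893]), 'ee_rot': array([[-4.74552393e-04, -9.44116100e-01,  3.29612748e-01],
       [-1.76571951e-03,  3.29613063e-01,  9.44114459e-01],
       [-9.99998329e-01, -1.33971885e-04, -1.82346289e-03]]), 'contact_force': array([-0.07458506, -0.78681597, -0.14428426]), 'torque': array([0.02292127, 0.02262935, 0.01608819]), 'finger_gap': 0.08553585961580525}
0.0187
side {'K': array([[526.84562231,   0.        , 286.94790285],
       [  0.        , 526.84562231, 206.14943367],
       [  0.        ,   0.        ,   1.        ]]), 'R': array([[ 0.87118148, -0.49032453,  0.02499357],
       [-0.25037284, -0.48748608, -0.83646325],
       [ 0.42232247,  0.72245358, -0.54745279]]), 't': array([-0.4864345 ,  0.10137775,  1.37609467])}
top {'K': array([[442.32959133,   0.        , 286.14316986],
       [  0.        , 442.32959133, 215.20738068],
       [  0.        ,   0.        ,   1.        ]]), 'R': array([[ 0.01330347, -0.99990688, -0.00303965],
       [-0.99485046, -0.0129306 , -0.10052545],
       [ 0.10047679,  0.00436133, -0.99492984]]), 't': array([-0.14522541,  0.51723726,  1.30012209])}
```

View pics/side0.png

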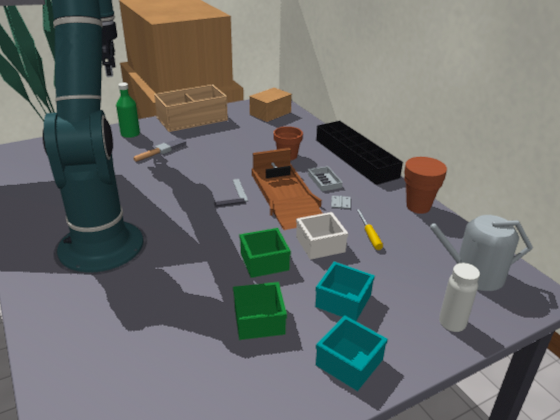

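View pics/top0.png

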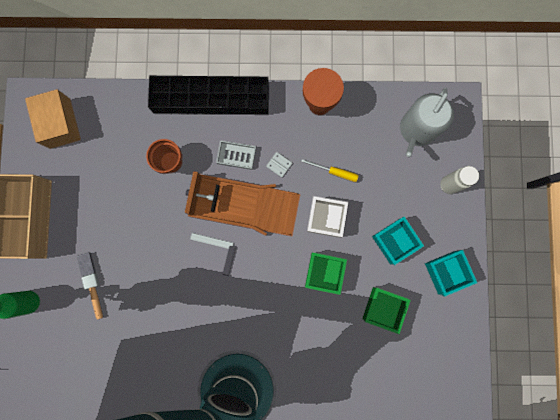

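```bash
cat > h.py <<'E'
import cv2,numpy as np
from station import *
def pts(n,d):
    c=camera_info(n);K,R,t=c["K"],c["R"],c["t"]
    v,u=np.mgrid[:d.shape[0],:d.shape[1]]
    P=np.stack([(u-K[0,2])/K[0,0]*d,(v-K[1,2])/K[1,1]*d,d],-1)
    return (P-t)@R
def onplane(n,uv,z):
    c=camera_info(n);K,R,t=c["K"],c["R"],c["t"]
    uv=np.atleast_2d(np.array(uv,float));r=np.c_[uv,np.ones(len(uv))]@np.linalg.inv(K).T@R
    o=-R.T@t
    return o+r*((z-o[2])/r[:,2])[:,None]
def proj(n,X):
    c=camera_info(n);p=(np.atleast_2d(X)@c["R"].T+c["t"])@c["K"].T
    return p[:,:2]/p[:,2:]
def crop(p,x0,y0,x1,y1,f,name):
    cv2.imwrite(name,cv2.resize(p[y0:y1,x0:x1],None,fx=f,fy=f,interpolation=cv2.INTER_CUBIC))
E
python3 - <<'E'
from h import *
p=cv2.imread("pics/top0.png");d=np.load("pics/top0.npy");P=pts("top",d)
crop(p,175,150,365,260,4,"pics/topc.png")
q=cv2.imread("pics/side0.png");crop(q,235,135,385,265,5,"pics/sidec.png")
hsv=cv2.cvtColor(p,cv2.COLOR_BGR2HSV)
m=(hsv[...,1]<60)&(hsv[...,2]>140);m[:,:300]=0;m[:,355:]=0;m[:190]=0;m[245:]=0
pp=P[m];rim=pp[(pp[:,2]>.05)&(pp[:,2]<.075)]
print("z",np.percentile(rim[:,2],[5,50,95]),len(rim))
r=cv2.minAreaRect((rim[:,:2]*1000).astype(np.float32));print("rim",r)
w=((hsv[...,0]<20)&(hsv[...,1]>90)&(hsv[...,2]>50));w[:,:180]=0;w[:,305:]=0;w[:165]=0;w[245:]=0
W=P[w]
for lo,hi in((-.005,.014),(.014,.03),(.03,.09)):
    k=W[(W[:,2]>lo)&(W[:,2]<hi)];print(lo,hi,len(k),cv2.minAreaRect((k[:,:2]*1000).astype(np.float32)))
print(cv2.minAreaRect((W[:,:2]*1000).astype(np.float32)))
E
```

```text
z [0.05705768 0.06148117 0.06586528] 396
rim ((514.2969970703125, -259.9632568359375), (103.2134017944336, 104.04454803466797), 80.80013275146484)
-0.005 0.014 2854 ((557.4664306640625, -2.6407928466796875), (337.3511047363281, 146.53128051757812), 80.62838745117188)
0.014 0.03 1415 ((560.3095092773438, 40.35792541503906), (322.632568359375, 155.0819854736328), 79.89957427978516)
0.03 0.09 385 ((570.851806640625, 91.11737060546875), (230.64610290527344, 136.47439575195312), 74.77425384521484)
((547.2675170898438, 13.090377807617188), (403.1231994628906, 201.58648681640625), 70.82905578613281)
```

View pics/topc.png

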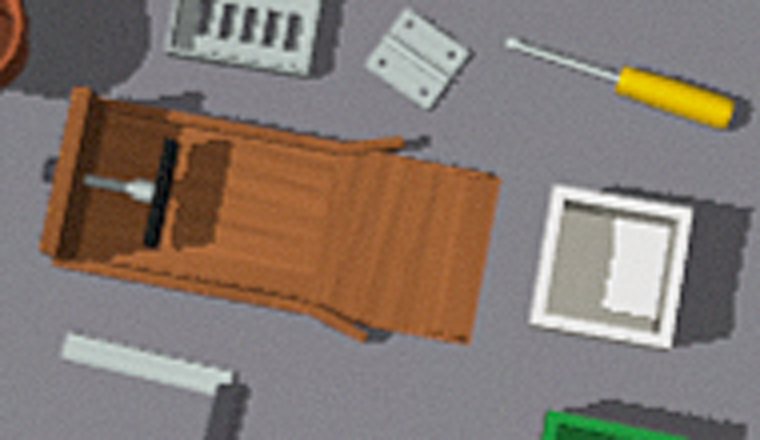

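View pics/sidec.png

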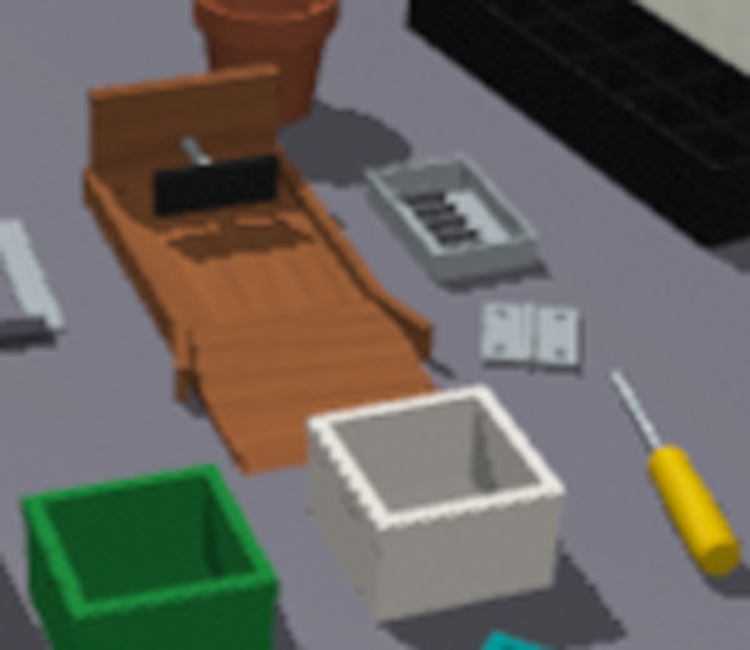

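Run:
```python
from h import *
f=lambda a:[(x/4+175-.375,y/4+150-.375) for x,y in a]
foot=onplane("top",f([(499,178),(469,343)]),0.0)
print("foot",foot,np.linalg.norm(foot[0]-foot[1]))
fen=onplane("top",f([(97,97),(62,262)]),0.082);print("fence near top edge",fen,np.linalg.norm(fen[0]-fen[1]))
kerb_o=onplane("top",f([(345,152),(168,122)]),.024);kerb_n=onplane("top",f([(310,302),(100,267)]),.024)
print("kerbs",kerb_o,kerb_n)
for k in(kerb_o,kerb_n): 
    e=k[1]-k[0];print(np.degrees(np.arctan2(e[1],e[0])))
a=foot[0]-foot[1];print("foot ang",np.degrees(np.arctan2(a[1],a[0]))+90)
a=fen[0]-fen[1];print("fence ang",np.degrees(np.arctan2(a[1],a[0]))+90)
ax=fen.mean(0)-foot.mean(0);print("axis",np.degrees(np.arctan2(ax[1],ax[0])),np.linalg.norm(ax[:2]),"expect .304")
buf=onplane("top",f([(177,140),(160,247)]),.055);print("buffer near top edge",buf,np.linalg.norm(buf[0]-buf[1]))
pot=onplane("top",f([(555,187),(692,207),(670,347),(531,324)]),.062);print("pot rim",pot,pot.mean(0))
for i in range(4):
    e=pot[(i+1)%4]-pot[i];print(np.linalg.norm(e),np.degrees(np.arctan2(e[1],e[0])))
# depth buffer
p=cv2.imread("pics/top0.png");d=np.load("pics/top0.npy");P=pts("top",d)
b=(p.max(2)<45);b[:,:205]=0;b[:,222:]=0;b[:180]=0;b[215:]=0
Q=P[b];Q=Q[(Q[:,2]>.04)];print(len(Q),cv2.minAreaRect((Q[:,:2]*1000).astype(np.float32)),np.median(Q,0))
```

```text
foot [[ 0.58730626 -0.1780626   0.        ]
 [ 0.46027646 -0.1565545   0.        ]] 0.12883775610440165
fence near top edge [[0.63057305 0.11593271 0.082     ]
 [0.5100848  0.13709184 0.082     ]] 0.12233203307532604
kerbs [[ 0.60205142 -0.06094853  0.024     ]
 [ 0.62329927  0.07347282  0.024     ]] [[ 0.48810417 -0.03689707  0.024     ]
 [ 0.51238812  0.12133186  0.024     ]]
81.01763014175852
81.27469795610817
foot ang 80.3900826609431
fence ang 80.03976113022094
axis 80.99982543805393 0.2974834782569023 expect .304
buffer near top edge [[0.60435059 0.06132523 0.055     ]
 [0.52473531 0.07153292 0.055     ]] 0.08026698765120437
pot rim [[ 0.5718958  -0.21754896  0.062     ]
 [ 0.55842839 -0.31775782  0.062     ]
 [ 0.45585978 -0.30174602  0.062     ]
 [ 0.47124218 -0.2008391   0.062     ]] [ 0.51435654 -0.25947298  0.062     ]
0.10110977822784335 -97.65431268726941
0.1038108716601753 171.12726708041575
0.10207264050370851 81.33247697256736
0.10203122602589544 -9.425908193089374
92 ((564.6639404296875, 72.8883285522461), (9.378061294555664, 78.61673736572266), 80.02156829833984) [0.56492886 0.07230499 0.05403021]
```

Request:
step_arm:
  steps:
    - {"dp": [0, -1.8, -1.6], "turn": 0.5, "claw": 1}
    - {"dp": [0, -3.6, -3.1], "turn": 1, "claw": 0.5}
    - {"dp": [0, -5.4, -4.7], "turn": 1.5, "claw": 0}
    - {"dp": [0, -7.2, -6.2], "turn": 2, "claw": 0}
    - {"dp": [0, -9, -7.8], "turn": 2.5, "claw": 0}
    - {"dp": [0, -10.8, -9.4], "turn": 3, "claw": 0}
    - {"dp": [0, -12.6, -11], "turn": 3.5, "claw": 0}
    - {"dp": [0, -14.4, -12.5], "turn": 4, "claw": 0}

```text
time: 1.1
position: [0.4516, 0.1981, 0.2313]
ee_rot: [[-0.0, -0.509, 0.861], [0.0, 0.861, 0.509], [-1.0, 0.0, 0.0]]
contact_force: [1.2, 0.9, 0.1]
finger_gap: 0.0427
```

Request:
step_arm:
  steps:
    - {"dp": [0, -1.7, -0.8], "turn": 0.5, "claw": 0}
    - {"dp": [0, -3.6, -1.7], "turn": 1, "claw": 0}
    - {"dp": [0, -5.6, -2.7], "turn": 1.5, "claw": 0}
    - {"dp": [0, -7.6, -3.6], "turn": 2, "claw": 0}
    - {"dp": [0, -9.6, -4.6], "turn": 2.5, "claw": 0}
    - {"dp": [0, -11.6, -5.5], "turn": 3, "claw": 0}
    - {"dp": [0, -13.6, -6.5], "turn": 3.5, "claw": 0}
    - {"dp": [0, -15.4, -7.3], "turn": 3.98, "claw": 0}

```text
time: 2.1
position: [0.4908, -0.2261, 0.2312]
ee_rot: [[-0.0, 0.161, 0.987], [0.0, 0.987, -0.161], [-1.0, 0.0, -0.0]]
contact_force: [0.8, 0.0, 0.3]
finger_gap: 0.0429
```

Request:
step_arm:
  steps:
    - {"dp": [0, -1.6, 0.4], "turn": 0, "claw": 0}
    - {"dp": [0, -3.2, 0.8], "turn": 0, "claw": 0}
    - {"dp": [0, -4.8, 1.16], "turn": 0, "claw": 0}
    - {"dp": [1.5, -4.8, 1.16], "turn": 0, "claw": 0}
    - {"dp": [3, -4.8, 1.16], "turn": 0, "claw": 0}
    - {"dp": [4, -4.8, 1.16], "turn": 0, "claw": 0}
    - {"dp": [4, -4.8, 1.16], "turn": 0, "claw": 0}

```text
time: 2.98
position: [0.4996, -0.3462, 0.1291]
ee_rot: [[-0.004, 0.157, 0.988], [0.002, 0.988, -0.157], [-1.0, 0.001, -0.005]]
contact_force: [0.5, -0.5, -0.4]
finger_gap: 0.0429
```

Run:
```python
from h import *
print(sense()["position"])
for n,c in(("side",(235,135,385,285)),("top",(175,150,425,290))):
    p,d=grab_frame(n);crop(p,*c,3 if n=="top" else 4,f"pics/{n}1.png")
```

```text
[ 0.49956191 -0.34623402  0.1291058 ]
```

View pics/side1.png

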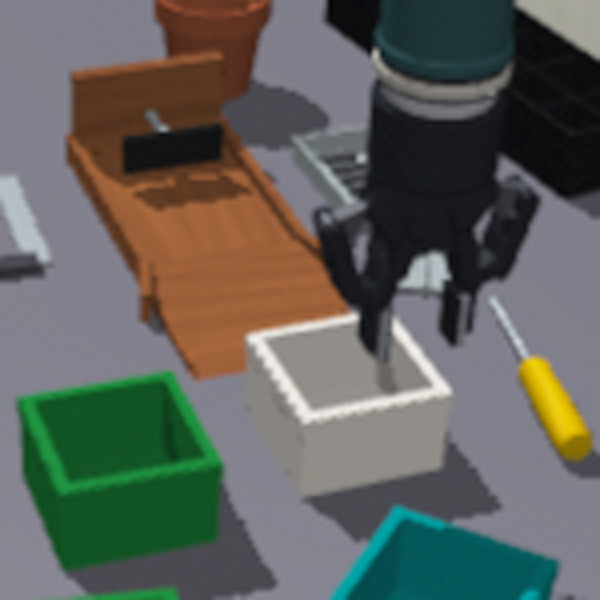

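View pics/top1.png

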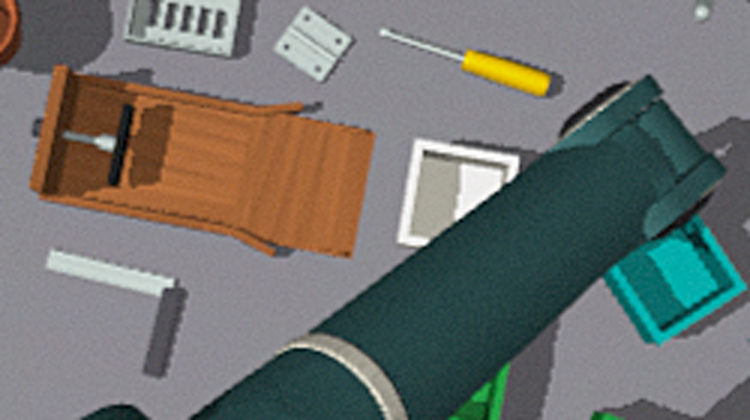

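Request:
step_arm:
  steps:
    - {"dp": [1, -0.1, 0], "turn": 0, "claw": 0}
    - {"dp": [2, -0.1, 0], "turn": 0, "claw": 0}
    - {"dp": [3, -0.1, 0], "turn": 0, "claw": 0}
    - {"dp": [3.8, -0.1, 0], "turn": 0, "claw": 0}
    - {"dp": [3.8, -0.1, 0], "turn": 0, "claw": 0}
    - {"dp": [3.8, 0.2, 0], "turn": 0, "claw": 0}
    - {"dp": [3.8, 0.4, 0], "turn": 0, "claw": 0}
    - {"dp": [3.8, 0.6, 0], "turn": 0, "claw": 0}

```text
time: 4.08
position: [0.5039, -0.332, 0.037]
ee_rot: [[0.001, 0.157, 0.988], [-0.0, 0.988, -0.157], [-1.0, -0.0, 0.001]]
contact_force: [-0.2, 0.0, -0.1]
finger_gap: 0.043
```

Request:
step_arm:
  steps:
    - {"dp": [0, 0.2, 0], "turn": 0, "claw": 0}
    - {"dp": [0, 0.4, 0], "turn": 0, "claw": 0}
    - {"dp": [0, 0.6, 0], "turn": 0, "claw": 0}
    - {"dp": [0, 0.8, 0], "turn": 0, "claw": 0}
    - {"dp": [0, 1.0, 0], "turn": 0, "claw": 0}
    - {"dp": [0, 1.2, 0], "turn": 0, "claw": 0}

```text
time: 4.82
position: [0.508, -0.303, 0.0364]
ee_rot: [[0.0, 0.158, 0.988], [-0.001, 0.988, -0.158], [-1.0, -0.001, 0.0]]
contact_force: [-1.3, -2.9, 0.2]
finger_gap: 0.0425
```

Request:
step_arm:
  steps:
    - {"dp": [0, 0.4, 0], "turn": 0, "claw": 0}
    - {"dp": [0, 0.8, -0.03], "turn": 0, "claw": 0}
    - {"dp": [0, 1.2, -0.06], "turn": 0, "claw": 0}
    - {"dp": [0, 1.6, -0.08], "turn": 0, "claw": 0}
    - {"dp": [0, 1.6, -0.08], "turn": 0, "claw": 0}

```text
time: 5.45
position: [0.5125, -0.2608, 0.0361]
ee_rot: [[-0.001, 0.155, 0.988], [0.002, 0.988, -0.155], [-1.0, 0.002, -0.001]]
contact_force: [0.4, 0.5, -1.0]
finger_gap: 0.0427
```

```bash
cat > look.py <<'E'
from h import *
import sys
k=sys.argv[1]
s=sense();print(s["time"],s["position"],s["contact_force"])
O=np.array([.542,-.052]);u=np.array([.160,.987]);n=np.array([-.987,.160])
r=s["position"][:2]-O;print("tcp along,lat",r@u,r@n)
for nm,c in(("side",(235,135,385,285)),("top",(175,150,425,290))):
    p,d=grab_frame(nm);crop(p,*c,3 if nm=="top" else 4,f"pics/{nm}{k}.png");cv2.imwrite(f"pics/{nm}{k}_full.png",p);np.save(f"pics/{nm}{k}.npy",d)
E
python3 look.py 2
```

```text
5.45 [ 0.51254556 -0.26075488  0.03610697] [ 0.37528553  0.48649044 -1.03341321]
tcp along,lat -0.2107537751266661 -0.004329252250992485
```

View pics/side2.png

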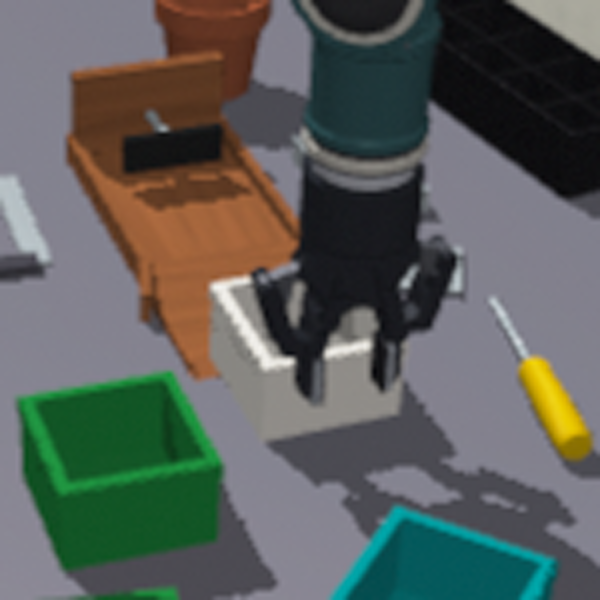

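View pics/top2.png

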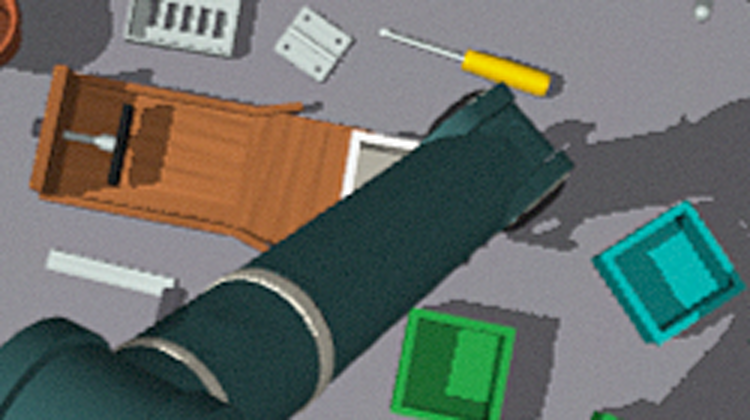

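Run:
```python
from h import *
O=np.array([.542,-.052]);u=np.array([.160,.987]);n=np.array([-.987,.160])
X=onplane("top",[(357/3+175,131/3+150),(343/3+175,196/3+150)],.064)
for x in X: r=x[:2]-O;print(x,r@u,r@n)
e=X[1]-X[0];print(np.degrees(np.arctan2(e[1],e[0])))
```

```text
[ 0.57887395 -0.1607168   0.064     ] -0.1014036508060271 -0.05378927599755583
[ 0.51500106 -0.14786845  0.064     ] -0.09894199317539394 0.011309006261970154
168.62645271089102
```

Request:
step_arm:
  steps:
    - {"dp": [0, 0.4, -0.02], "turn": 0, "claw": 0}
    - {"dp": [0, 0.8, -0.04], "turn": 0, "claw": 0}
    - {"dp": [0, 1.2, -0.06], "turn": 0, "claw": 0}
    - {"dp": [0, 1.6, -0.09], "turn": 0, "claw": 0}
    - {"dp": [0, 2.0, -0.12], "turn": 0, "claw": 0}
    - {"dp": [0, 2.4, -0.14], "turn": 0, "claw": 0}
    - {"dp": [0, 2.8, -0.16], "turn": 0, "claw": 0}
    - {"dp": [0, 3.0, -0.16], "turn": 0, "claw": 0}

```text
time: 6.55
position: [0.5202, -0.1872, 0.0362]
ee_rot: [[-0.0, 0.156, 0.988], [0.0, 0.988, -0.156], [-1.0, 0.0, -0.0]]
contact_force: [-0.8, -4.0, -0.3]
finger_gap: 0.0427
```

```bash
python3 look.py 3
```

```text
6.55 [ 0.52019966 -0.18718462  0.03617711] [-0.76280989 -4.03520279 -0.27162156]
tcp along,lat -0.13691526986475538 -0.0001126039054254727
```

View pics/side3.png

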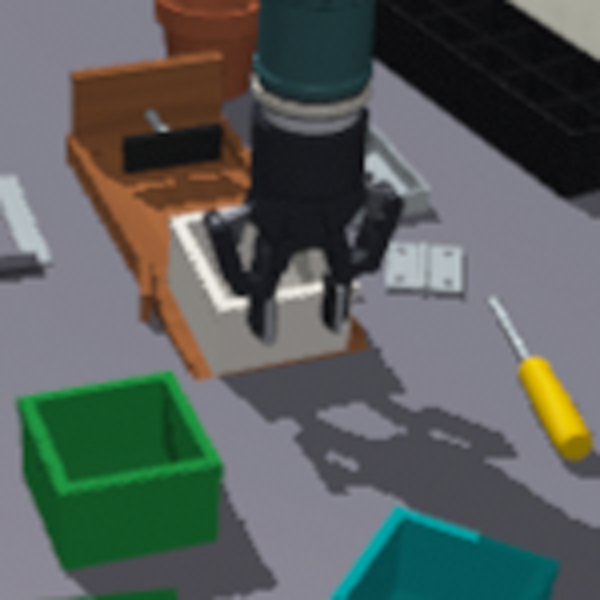

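View pics/top3.png

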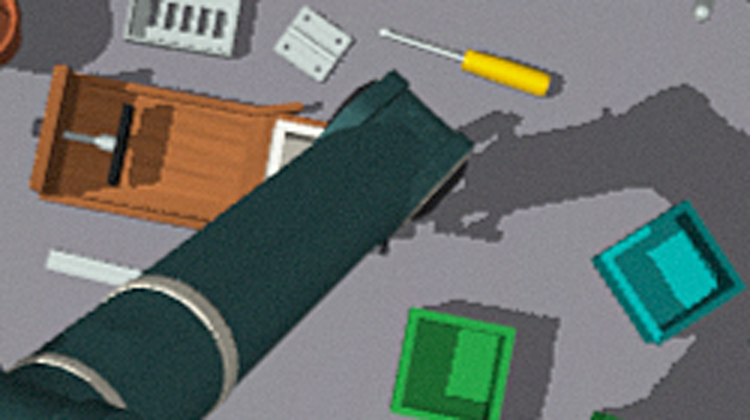

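Run:
```python
from h import *
O=np.array([.542,-.052]);u=np.array([.160,.987]);n=np.array([-.987,.160])
X=onplane("top",[(276/3+175,118/3+150),(266/3+175,180/3+150)],.076)
for x in X: r=x[:2]-O;print(x,r@u,r@n)
e=X[1]-X[0];print(np.degrees(np.arctan2(e[1],e[0])))
X=onplane("top",[(301/3+175,104/3+150)],.024);r=X[0][:2]-O;print("kerb flare end",r@u,r@n)
```

```text
[ 0.58875758 -0.08209256  0.076     ] -0.022220140670588622 -0.05096453963171171
[ 0.52830548 -0.07353192  0.076     ] -0.023443126176421056 0.010071380461091085
171.93992111301017
kerb flare end -0.04066347633094705 -0.077148832605415
```

Request:
step_arm:
  steps:
    - {"dp": [0, 0.4, 0], "turn": 0, "claw": 0}
    - {"dp": [0, 0.8, 0], "turn": 0, "claw": 0}
    - {"dp": [0, 1.2, 0], "turn": 0, "claw": 0}
    - {"dp": [0, 1.6, 0], "turn": 0, "claw": 0}
    - {"dp": [0, 2.0, 0], "turn": 0, "claw": 0}
    - {"dp": [0, 2.4, 0], "turn": 0, "claw": 0}
    - {"dp": [0, 2.8, 0], "turn": 0, "claw": 0}
    - {"dp": [0, 3.0, 0], "turn": 0, "claw": 0}

```text
time: 7.65
position: [0.5331, -0.1163, 0.0376]
ee_rot: [[0.003, 0.159, 0.987], [-0.003, 0.987, -0.159], [-1.0, -0.002, 0.004]]
contact_force: [-2.1, -9.4, 10.0]
finger_gap: 0.0429
```

```bash
python3 look.py 4
```

```text
7.65 [ 0.53309739 -0.11633897  0.03759516] [-2.11674617 -9.44247237 10.0051897 ]
tcp along,lat -0.06492697658953497 -0.0015073563556741087
```

View pics/side4.png

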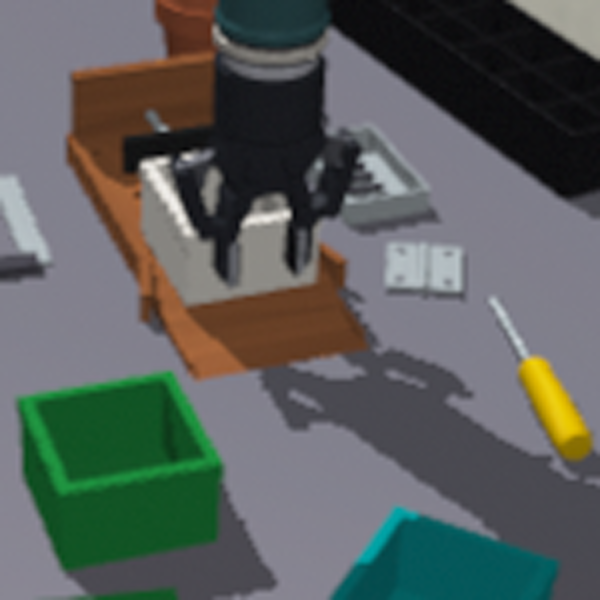

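View pics/top4.png

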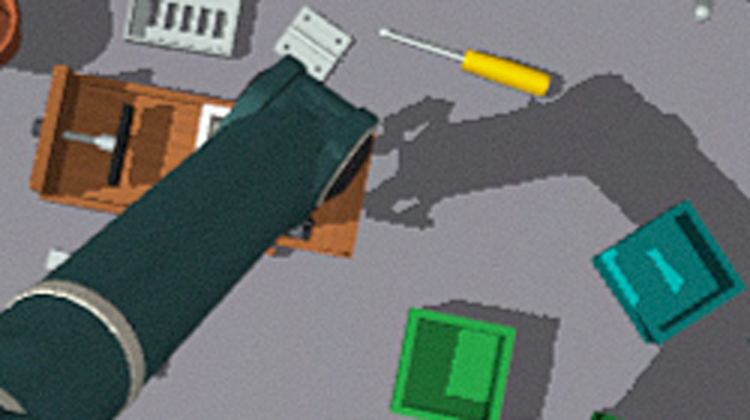

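Request:
step_arm:
  steps:
    - {"dp": [-0.08, 0.2, 0], "turn": 0, "claw": 0}
    - {"dp": [-0.12, 0.4, 0], "turn": 0, "claw": 0}
    - {"dp": [-0.12, 0.6, 0], "turn": 0, "claw": 0}
    - {"dp": [-0.12, 0.8, 0], "turn": 0, "claw": 0}
    - {"dp": [-0.12, 1.0, 0], "turn": 0, "claw": 0}
    - {"dp": [-0.12, 1.2, 0], "turn": 0, "claw": 0}
    - {"dp": [-0.12, 1.4, 0], "turn": 0, "claw": 0}
    - {"dp": [-0.12, 1.6, 0], "turn": 0, "claw": 0}

```text
time: 8.75
position: [0.5377, -0.0738, 0.0388]
ee_rot: [[-0.001, 0.157, 0.988], [0.001, 0.988, -0.157], [-1.0, 0.0, -0.001]]
contact_force: [-1.3, -2.5, -1.3]
finger_gap: 0.0431
```

```bash
python3 look.py 5
```

```text
8.75 [ 0.53773362 -0.07375869  0.03879493] [-1.33128139 -2.49233768 -1.34714042]
tcp along,lat -0.022158450554688673 0.0007295245380196397
```

View pics/side5.png

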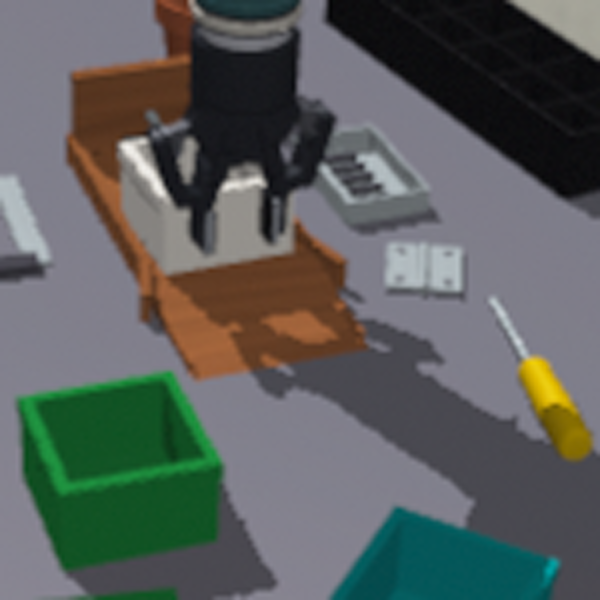

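View pics/top5.png

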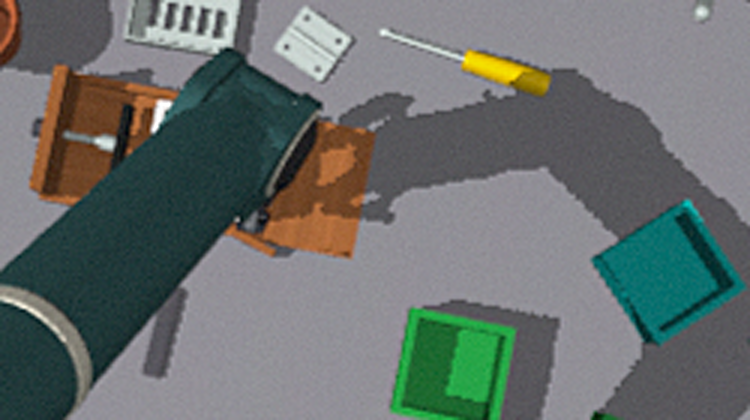

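Request:
step_arm:
  steps:
    - {"dp": [0, 0.1, 0], "turn": 0, "claw": 0}
    - {"dp": [0, 0.2, 0], "turn": 0, "claw": 0}
    - {"dp": [0, 0.3, 0], "turn": 0, "claw": 0}
    - {"dp": [0, 0.4, 0], "turn": 0, "claw": 0}
    - {"dp": [0, 0.5, 0], "turn": 0, "claw": 0}
    - {"dp": [0, 0.6, 0], "turn": 0, "claw": 0}
    - {"dp": [0, 0.65, 0], "turn": 0, "claw": 0}

```text
time: 9.72
position: [0.5409, -0.0584, 0.0393]
ee_rot: [[0.0, 0.157, 0.988], [0.0, 0.988, -0.157], [-1.0, 0.0, 0.0]]
contact_force: [-0.8, -2.1, -1.7]
finger_gap: 0.0426
```

```bash
python3 look.py 6
python3 - <<'E'
from h import *
p=cv2.imread("pics/top6_full.png");crop(p,185,165,255,225,10,"pics/t6z.png")
p=cv2.imread("pics/side6_full.png");crop(p,245,140,345,215,8,"pics/s6z.png")
E
```

```text
9.725 [ 0.54086905 -0.05844647  0.0392924 ] [-0.77608289 -2.06989111 -1.72091838]
tcp along,lat -0.006543621329098268 8.480692562326952e-05
```

View pics/s6z.png

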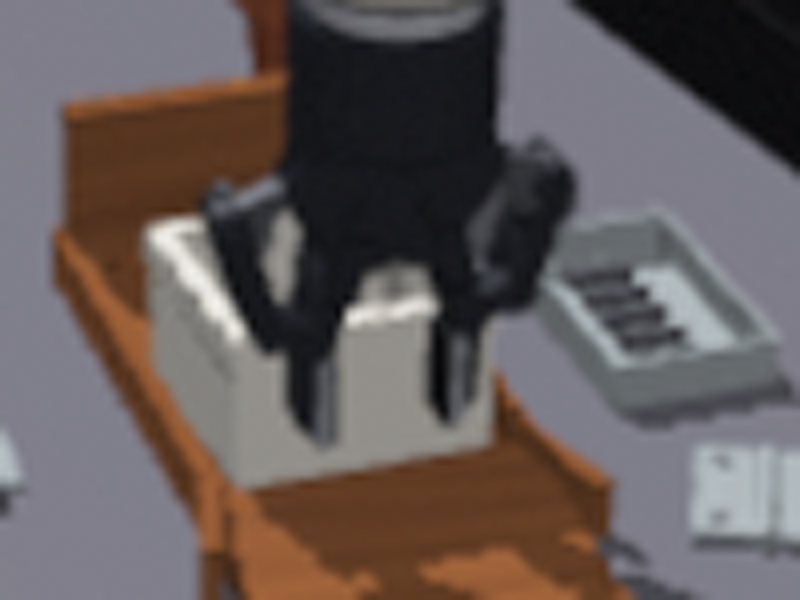

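View pics/t6z.png

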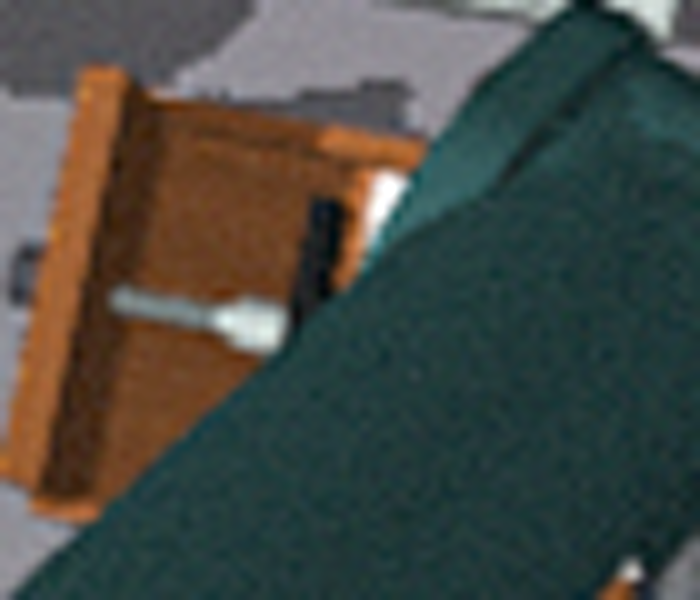

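Run:
```python
from h import *
O=np.array([.542,-.052]);u=np.array([.160,.987]);n=np.array([-.987,.160])
f=lambda a,b:(a/10+185-.45,b/10+165-.45)
for nm,uv,z in(("rim",f(372,180),.076),("rim2",f(364,235),.076),("buf",f(344,205),.055),("buf2",f(335,270),.055),("fence",f(128,75),.082),("fence2",f(45,490),.082)):
    x=onplane("top",[uv],z)[0];r=x[:2]-O;print(nm,r@u,r@n)
```

```text
rim 0.11087169325324787 -0.047871937379111926
rim2 0.11012784344781683 -0.03158924486189207
buf 0.12137080114009649 -0.04219857311841804
buf2 0.12033576075796273 -0.022688493004398205
fence 0.18531506965083022 -0.06505963628425927
fence2 0.18545617402423803 0.05782722242079879
```

Request:
step_arm:
  steps:
    - {"dp": [0, 0.06, 0], "turn": 0, "claw": 0}
    - {"dp": [0, 0.12, 0], "turn": 0, "claw": 0}
    - {"dp": [0, 0.18, 0], "turn": 0, "claw": 0}
    - {"dp": [0, 0.24, 0], "turn": 0, "claw": 0}

```text
time: 10.32
position: [0.5418, -0.0528, 0.0393]
ee_rot: [[0.0, 0.157, 0.988], [-0.0, 0.988, -0.157], [-1.0, -0.0, 0.0]]
contact_force: [-0.8, -2.3, -1.8]
finger_gap: 0.0428
```

```bash
cat > z.py <<'E'
import sys
from h import *
k=sys.argv[1]
p=cv2.imread(f"pics/top{k}_full.png");crop(p,185,165,255,225,8,f"pics/t{k}z.png")
p=cv2.imread(f"pics/side{k}_full.png");crop(p,245,140,345,215,8,f"pics/s{k}z.png")
E
python3 look.py 7;python3 z.py 7
```

```text
10.325 [ 0.54176975 -0.05276034  0.03932072] [-0.78360731 -2.32939965 -1.83313632]
tcp along,lat -0.0007872957363128618 0.0001056054761957762
```

View pics/s7z.png

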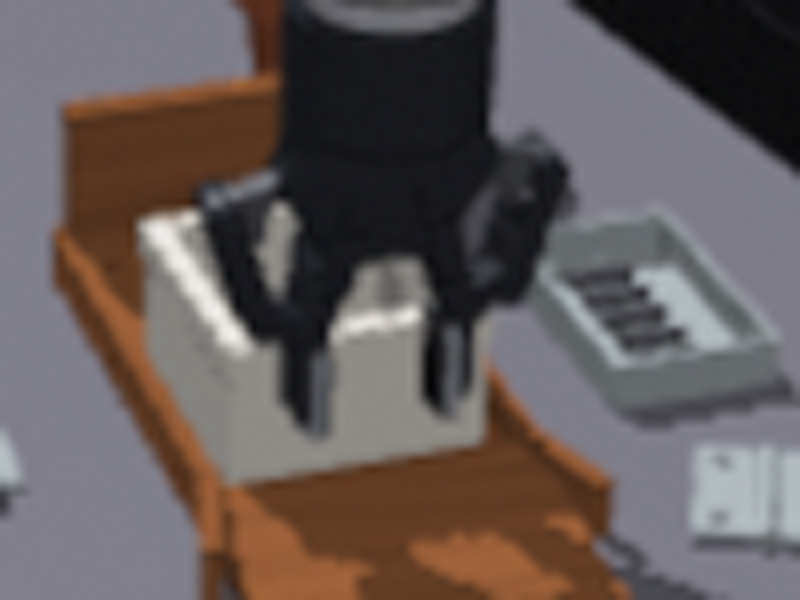

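View pics/t7z.png

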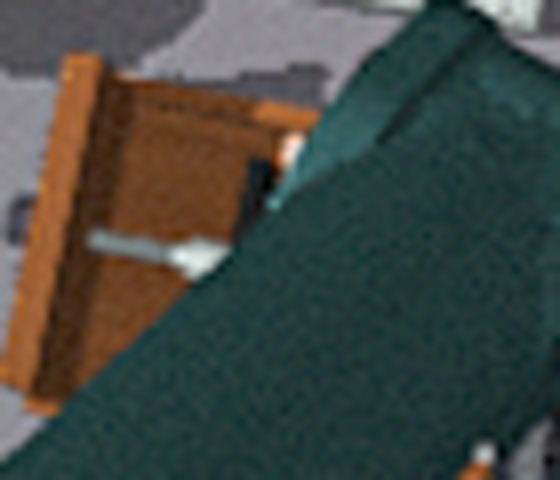

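Request:
step_arm:
  steps:
    - {"dp": [0, 0.04, 0], "turn": 0, "claw": 0}
    - {"dp": [0, 0.08, 0], "turn": 0, "claw": 0}
    - {"dp": [0, 0.12, 0], "turn": 0, "claw": 0}
    - {"dp": [0, 0.12, 0], "turn": 0, "claw": 0}

```text
time: 10.92
position: [0.5423, -0.0496, 0.0393]
ee_rot: [[0.0, 0.157, 0.988], [0.0, 0.988, -0.157], [-1.0, 0.0, 0.0]]
contact_force: [-0.3, -2.2, -2.3]
finger_gap: 0.0428
```

Request:
step_arm:
  steps:
    - {"dp": [0, 0.04, 0], "turn": 0, "claw": 0}
    - {"dp": [0, 0.08, 0], "turn": 0, "claw": 0}
    - {"dp": [0, 0.08, 0], "turn": 0, "claw": 0}

```text
time: 11.3
position: [0.5426, -0.0476, 0.0393]
ee_rot: [[0.0, 0.157, 0.988], [0.0, 0.988, -0.157], [-1.0, 0.0, 0.0]]
contact_force: [-0.1, -2.3, -1.3]
finger_gap: 0.0428
```

```bash
python3 look.py 8;python3 z.py 8
```

```text
11.3 [ 0.54257041 -0.04763282  0.0392887 ] [-0.12281021 -2.30527272 -1.3021575 ]
tcp along,lat 0.004401667758172218 0.00013575593870234553
```

View pics/s8z.png

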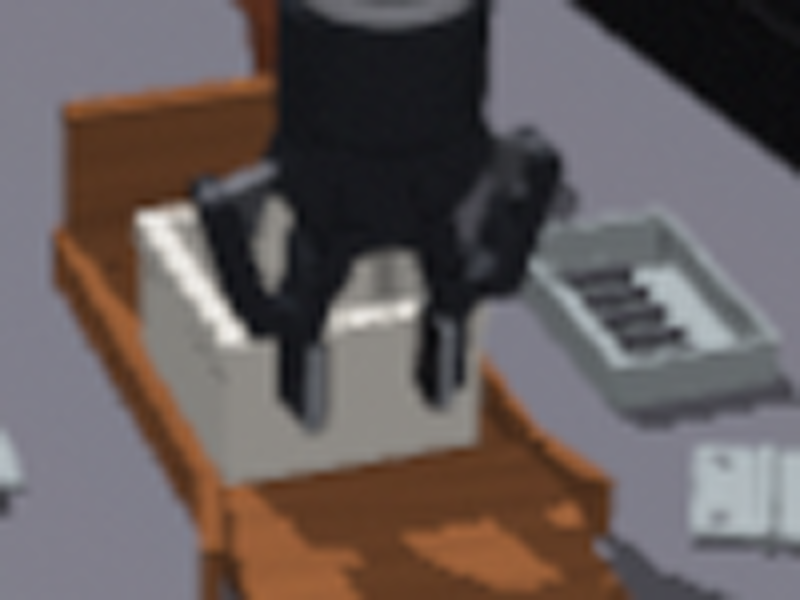

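View pics/t8z.png

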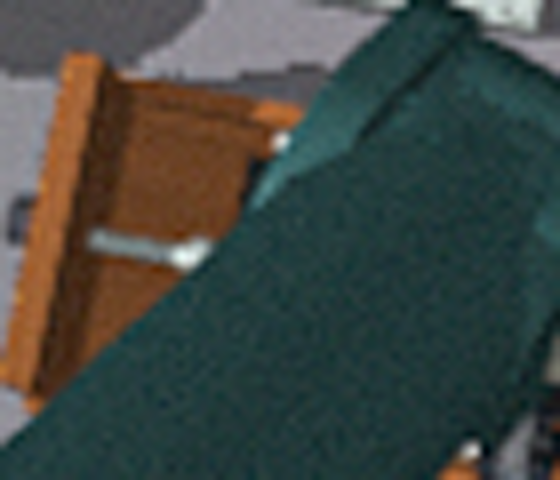

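Request:
step_arm:
  steps:
    - {"dp": [0.04, 0.02, 0], "turn": 0, "claw": 0}
    - {"dp": [0.08, 0.04, 0], "turn": 0, "claw": 0}
    - {"dp": [0.08, 0.04, 0], "turn": 0, "claw": 0}

```text
time: 11.78
position: [0.5429, -0.0477, 0.0375]
ee_rot: [[0.001, 0.158, 0.987], [-0.001, 0.987, -0.158], [-1.0, -0.001, 0.001]]
contact_force: [-0.0, -5.3, 2.8]
finger_gap: 0.0428
```

Request:
step_arm:
  steps:
    - {"dp": [0, 0.02, 0], "turn": 0, "claw": 0}
    - {"dp": [0, 0.04, 0], "turn": 0, "claw": 0}
    - {"dp": [0, 0.04, 0], "turn": 0, "claw": 0}

```text
time: 12.15
position: [0.5431, -0.0465, 0.0375]
ee_rot: [[0.001, 0.158, 0.987], [-0.001, 0.987, -0.158], [-1.0, -0.001, 0.001]]
contact_force: [-0.2, -4.6, 2.7]
finger_gap: 0.0428
```

Request:
step_arm:
  steps:
    - {"dp": [0, 0.02, 0], "turn": 0, "claw": 0}
    - {"dp": [0, 0.04, 0], "turn": 0, "claw": 0}
    - {"dp": [0, 0.04, 0], "turn": 0, "claw": 0}

```text
time: 12.52
position: [0.5433, -0.0454, 0.0375]
ee_rot: [[0.001, 0.158, 0.987], [-0.001, 0.987, -0.158], [-1.0, -0.0, 0.001]]
contact_force: [-1.1, -5.2, 3.0]
finger_gap: 0.0426
```

Request:
step_arm:
  steps:
    - {"dp": [0, 0.02, 0], "turn": 0, "claw": 0}
    - {"dp": [0, 0.04, 0], "turn": 0, "claw": 0}
    - {"dp": [0, 0.04, 0], "turn": 0, "claw": 0}

```text
time: 12.9
position: [0.5435, -0.0445, 0.0375]
ee_rot: [[0.001, 0.158, 0.987], [-0.001, 0.987, -0.158], [-1.0, -0.0, 0.001]]
contact_force: [-1.5, -5.4, 2.1]
finger_gap: 0.0426
```

Request:
step_arm:
  steps:
    - {"dp": [0, 0.02, 0], "turn": 0, "claw": 0}
    - {"dp": [0, 0.04, 0], "turn": 0, "claw": 0}
    - {"dp": [0, 0.04, 0], "turn": 0, "claw": 0}

```text
time: 13.28
position: [0.5436, -0.0435, 0.0375]
ee_rot: [[0.001, 0.158, 0.987], [-0.001, 0.987, -0.158], [-1.0, -0.0, 0.001]]
contact_force: [0.0, -4.9, 3.5]
finger_gap: 0.0424
```

Request:
step_arm:
  steps:
    - {"dp": [0, 0.02, 0], "turn": 0, "claw": 0}
    - {"dp": [0, 0.04, 0], "turn": 0, "claw": 0}
    - {"dp": [0, 0.04, 0], "turn": 0, "claw": 0}

```text
time: 13.65
position: [0.5438, -0.0425, 0.0375]
ee_rot: [[0.001, 0.158, 0.987], [-0.001, 0.987, -0.158], [-1.0, -0.0, 0.001]]
contact_force: [-1.2, -4.9, 3.0]
finger_gap: 0.0424
```

```bash
python3 look.py 9;python3 z.py 9
```

```text
13.65 [ 0.5438021  -0.04245959  0.0375245 ] [-1.19306098 -4.91146873  3.03422664]
tcp along,lat 0.009704720673797046 -0.00025220805008806723
```

View pics/t9z.png

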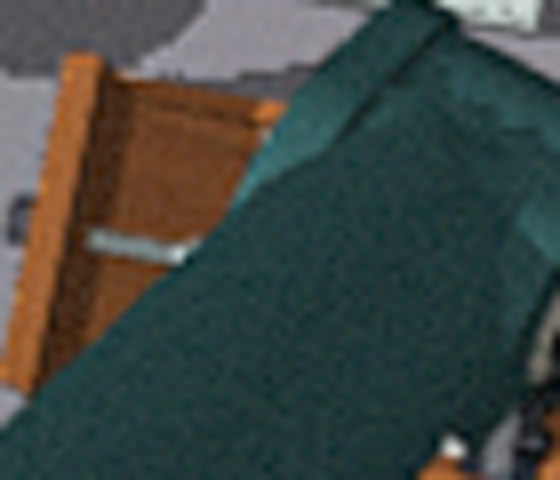

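View pics/s9z.png

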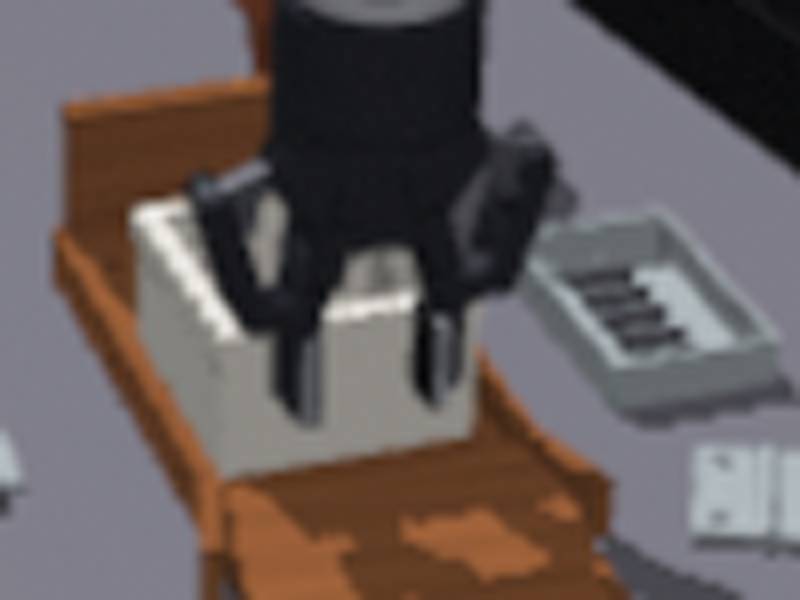

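Request:
step_arm:
  steps:
    - {"dp": [0, 0.02, 0], "turn": 0, "claw": 0}
    - {"dp": [0, 0.04, 0], "turn": 0, "claw": 0}
    - {"dp": [0, 0.04, 0], "turn": 0, "claw": 0}

```text
time: 14.12
position: [0.5439, -0.0415, 0.0375]
ee_rot: [[0.001, 0.158, 0.987], [-0.001, 0.987, -0.158], [-1.0, -0.0, 0.001]]
contact_force: [-1.1, -5.5, 2.6]
finger_gap: 0.0425
```

Request:
step_arm:
  steps:
    - {"dp": [0, 0.02, 0], "turn": 0, "claw": 0}
    - {"dp": [0, 0.04, 0], "turn": 0, "claw": 0}
    - {"dp": [0, 0.04, 0], "turn": 0, "claw": 0}

```text
time: 14.5
position: [0.5439, -0.0411, 0.0375]
ee_rot: [[0.001, 0.158, 0.987], [-0.001, 0.987, -0.158], [-1.0, -0.001, 0.001]]
contact_force: [-1.6, -6.8, 3.7]
finger_gap: 0.0424
```

Request:
step_arm:
  steps:
    - {"dp": [0, 0.02, 0], "turn": 0, "claw": 0}
    - {"dp": [0, 0.04, 0], "turn": 0, "claw": 0}
    - {"dp": [0, 0.04, 0], "turn": 0, "claw": 0}

```text
time: 14.88
position: [0.544, -0.0406, 0.0375]
ee_rot: [[0.001, 0.159, 0.987], [-0.002, 0.987, -0.159], [-1.0, -0.002, 0.001]]
contact_force: [-1.6, -6.8, 2.9]
finger_gap: 0.0427
```

Request:
step_arm:
  steps:
    - {"dp": [0, 0.02, 0], "turn": 0, "claw": 0}
    - {"dp": [0, 0.04, 0], "turn": 0, "claw": 0}
    - {"dp": [0, 0.04, 0], "turn": 0, "claw": 0}

```text
time: 15.25
position: [0.544, -0.0401, 0.0375]
ee_rot: [[0.001, 0.159, 0.987], [-0.002, 0.987, -0.159], [-1.0, -0.002, 0.001]]
contact_force: [-2.2, -8.0, 3.8]
finger_gap: 0.0428
```

Request:
step_arm:
  steps:
    - {"dp": [0, 0.02, 0], "turn": 0, "claw": 0}
    - {"dp": [0, 0.04, 0], "turn": 0, "claw": 0}
    - {"dp": [0, 0.04, 0], "turn": 0, "claw": 0}

```text
time: 15.62
position: [0.5441, -0.0395, 0.0375]
ee_rot: [[0.0, 0.16, 0.987], [-0.003, 0.987, -0.16], [-1.0, -0.002, 0.001]]
contact_force: [-2.0, -9.1, 3.9]
finger_gap: 0.0426
```

```bash
python3 look.py 10;python3 z.py 10
```

```text
15.625 [ 0.54407488 -0.03953688  0.03754658] [-1.99421847 -9.08683419  3.85977339]
tcp along,lat 0.012633077114212877 -5.380371753235879e-05
```

View pics/t10z.png

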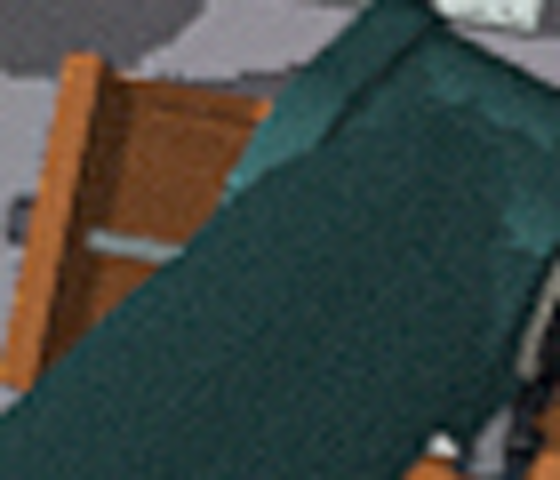

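Request:
step_arm:
  steps:
    - {"dp": [0, 0.03, 0], "turn": 0, "claw": 0}
    - {"dp": [0, 0.06, 0], "turn": 0, "claw": 0}
    - {"dp": [0, 0.06, 0], "turn": 0, "claw": 0}

```text
time: 16.1
position: [0.5442, -0.0387, 0.0376]
ee_rot: [[0.0, 0.16, 0.987], [-0.003, 0.987, -0.16], [-1.0, -0.003, 0.001]]
contact_force: [-2.6, -10.6, 4.1]
finger_gap: 0.0427
```

Request:
step_arm:
  steps:
    - {"dp": [0, 0.03, 0], "turn": 0, "claw": 0}
    - {"dp": [0, 0.06, 0], "turn": 0, "claw": 0}
    - {"dp": [0, 0.06, 0], "turn": 0, "claw": 0}

```text
time: 16.48
position: [0.5442, -0.0379, 0.0375]
ee_rot: [[0.0, 0.161, 0.987], [-0.004, 0.987, -0.161], [-1.0, -0.004, 0.001]]
contact_force: [-3.6, -12.1, 4.0]
finger_gap: 0.0426
```

Request:
step_arm:
  steps:
    - {"dp": [0, 0.02, 0], "turn": 0, "claw": 0}
    - {"dp": [0, 0.02, 0], "turn": 0, "claw": 0}
    - {"dp": [0, 0.02, 0], "turn": 0, "claw": 0}
    - {"dp": [0, 0.02, 0], "turn": 0, "claw": 0}
    - {"dp": [0, 0.02, 0], "turn": 0, "claw": 0}
    - {"dp": [0, 0.02, 0], "turn": 0, "claw": 0}
    - {"dp": [0, 0.02, 0], "turn": 0, "claw": 0}
    - {"dp": [0, 0.02, 0], "turn": 0, "claw": 0}

```text
time: 17.48
position: [0.5442, -0.0377, 0.0375]
ee_rot: [[0.0, 0.161, 0.987], [-0.004, 0.987, -0.161], [-1.0, -0.004, 0.001]]
contact_force: [-3.6, -12.3, 4.5]
finger_gap: 0.0427
```

```bash
python3 look.py 11;python3 z.py 11
python3 - <<'E'
from h import *
O=np.array([.542,-.052]);u=np.array([.160,.987]);n=np.array([-.987,.160])
p=cv2.imread("pics/side11_full.png");d=np.load("pics/side11.npy");P=pts("side",d)
h=cv2.cvtColor(p,cv2.COLOR_BGR2HSV)
m=(h[...,1]<45)&(h[...,2]>195);m[:140]=0;m[215:]=0;m[:,:250]=0;m[:,310:]=0
Q=P[m];a=(Q[:,:2]-O)@u;l=(Q[:,:2]-O)@n;k=(Q[:,2]>.06)&(Q[:,2]<.09)
A=np.c_[a[k],l[k],np.ones(k.sum())]
z=Q[k,2];c=np.linalg.lstsq(A,z,rcond=None)[0];print(k.sum(),c,np.std(z-A@c),np.median(z),np.percentile(a[k],[1,99]),np.percentile(l[k],[1,99]))
E
```

```text
17.475 [ 0.54418204 -0.03768776  0.03752049] [ -3.61299902 -12.26272598   4.50735832]
tcp along,lat 0.014475310664734406 0.00013628719941400199
58 [-0.04462017  0.04183745  0.0740028 ] 0.002578359160799231 0.07252689443950325 [0.01455474 0.12443205] [-0.01848035  0.05422507]
```

View pics/s11z.png

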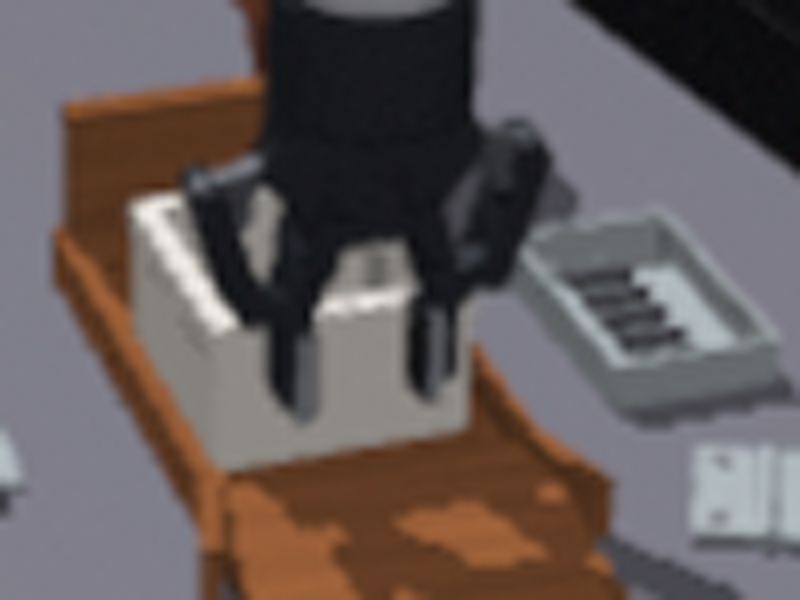

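Run:
```python
from h import *
O=np.array([.542,-.052]);u=np.array([.160,.987]);n=np.array([-.987,.160])
f=lambda a,b:(a/8+245-.44,b/8+140-.44)
for nm,uv,z in(("frontleft rim",f(130,208),.074),("rearleft rim",f(212,332),.074),("rear right rim",f(470,290),.074),("rearleft bottom",f(222,472),.012),("rear right bottom",f(468,428),.012),("fenceTL",f(65,108),.082),("kerb end outer",f(205,500),.024)):
    x=onplane("side",[uv],z)[0];r=x[:2]-O;print(nm,np.round(x,4),r@u,r@n)
```

```text
frontleft rim [0.5067 0.0741 0.074 ] 0.11882580558919707 0.05505813441041627
rearleft rim [ 0.491 -0.022  0.074] 0.021436430580320482 0.05514474643617064
rear right rim [ 0.5902 -0.0382  0.074 ] 0.021333691864326296 -0.045415379598405546
rearleft bottom [ 0.4962 -0.0213  0.012 ] 0.02300902557621627 0.05014157819890446
rear right bottom [ 0.5936 -0.0362  0.012 ] 0.023797565163631594 -0.048381728384773774
fenceTL [0.5142 0.1449 0.082 ] 0.18986946822889256 0.058983725036347794
kerb end outer [ 0.4728 -0.0518  0.024 ] -0.010848925212972059 0.06831003716898855
```

Request:
step_arm:
  steps:
    - {"dp": [0, 0.02, 0], "turn": 0, "claw": 0}
    - {"dp": [0, 0.04, 0], "turn": 0, "claw": 0}
    - {"dp": [0, 0.04, 0], "turn": 0, "claw": 0}
    - {"dp": [0, 0.04, 0], "turn": 0, "claw": 0}
    - {"dp": [0, 0.04, 0], "turn": 0, "claw": 0}
    - {"dp": [0, 0.04, 0], "turn": 0, "claw": 0}
    - {"dp": [0, 0.04, 0], "turn": 0, "claw": 0}
    - {"dp": [0, 0.04, 0], "turn": 0, "claw": 0}

```text
time: 18.58
position: [0.5442, -0.0371, 0.0375]
ee_rot: [[-0.0, 0.161, 0.987], [-0.005, 0.987, -0.161], [-1.0, -0.005, 0.001]]
contact_force: [-4.5, -14.3, 5.2]
finger_gap: 0.0426
```

Request:
step_arm:
  steps:
    - {"dp": [0, -0.04, 0], "turn": 0, "claw": 0}
    - {"dp": [0, -0.08, 0], "turn": 0, "claw": 0}
    - {"dp": [0, -0.12, 0], "turn": 0, "claw": 0}
    - {"dp": [0, -0.16, 0], "turn": 0, "claw": 0}
    - {"dp": [0, -0.2, 0], "turn": 0, "claw": 0}
    - {"dp": [0, -0.24, 0], "turn": 0, "claw": 0}

```text
time: 19.32
position: [0.544, -0.0379, 0.0372]
ee_rot: [[-0.0, 0.157, 0.988], [0.001, 0.988, -0.157], [-1.0, 0.001, -0.0]]
contact_force: [-1.0, -3.4, 1.8]
finger_gap: 0.0428
```

Request:
step_arm:
  steps:
    - {"dp": [0, -0.04, 0], "turn": 0, "claw": 0}
    - {"dp": [0, -0.08, 0], "turn": 0, "claw": 0}
    - {"dp": [0, -0.12, 0], "turn": 0, "claw": 0}
    - {"dp": [0, -0.16, 0], "turn": 0, "claw": 0}
    - {"dp": [0, -0.2, 0], "turn": 0, "claw": 0}
    - {"dp": [0, -0.3, 0], "turn": 0, "claw": 0}
    - {"dp": [0, -0.5, 0], "turn": 0, "claw": 0}
    - {"dp": [0, -0.7, 0], "turn": 0, "claw": 0}

```text
time: 20.32
position: [0.5412, -0.0562, 0.0373]
ee_rot: [[0.0, 0.157, 0.988], [-0.0, 0.988, -0.157], [-1.0, -0.0, 0.0]]
contact_force: [0.7, 0.1, -0.1]
finger_gap: 0.0432
```

Request:
step_arm:
  steps:
    - {"dp": [0, -0.8, 0], "turn": 0, "claw": 0}
    - {"dp": [0, -1.2, 0], "turn": 0, "claw": 0}
    - {"dp": [-1, -1.2, 0], "turn": 0, "claw": 0}
    - {"dp": [-2.5, -1.4, 0], "turn": 0, "claw": 0}
    - {"dp": [-4, -2.5, 0], "turn": 0, "claw": 0}
    - {"dp": [-5, -4, 0], "turn": 0, "claw": 0}
    - {"dp": [-5.5, -6, 0], "turn": 0, "claw": 0}
    - {"dp": [-5.5, -8, 0], "turn": 0, "claw": 0}

```text
time: 21.32
position: [0.5099, -0.2555, 0.1763]
ee_rot: [[0.003, 0.157, 0.988], [-0.0, 0.988, -0.157], [-1.0, 0.0, 0.003]]
contact_force: [1.2, -0.4, 0.2]
finger_gap: 0.0425
```

```bash
python3 look.py 12;python3 z.py 12
```

```text
21.325 [ 0.50994109 -0.25550059  0.17625241] [ 1.20194345 -0.44120304  0.21483924]
tcp along,lat -0.20598450463985052 -0.0009179493349823304
```

View pics/s12z.png

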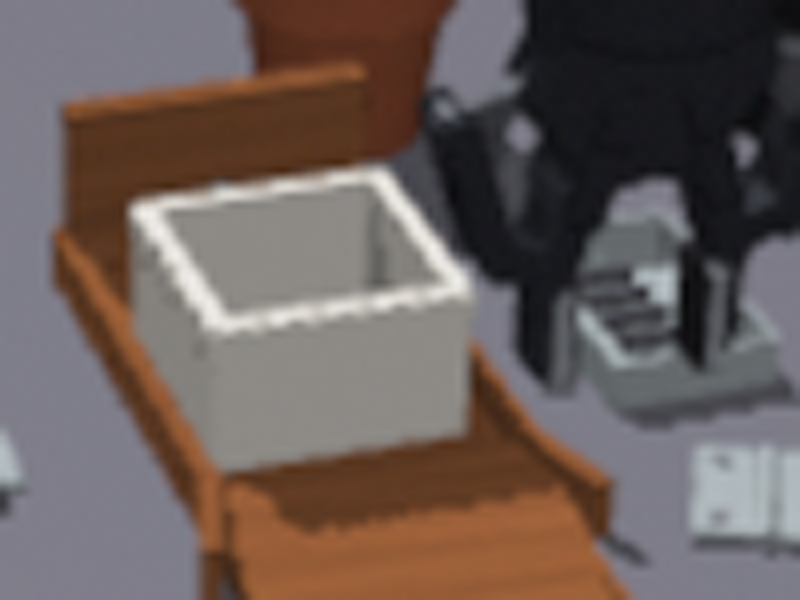

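View pics/t12z.png

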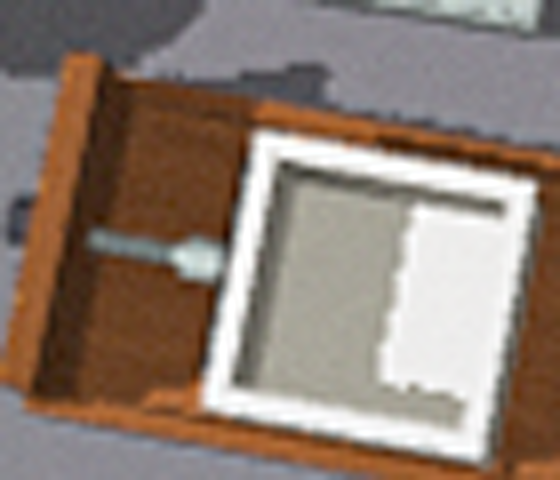

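View pics/top12_full.png

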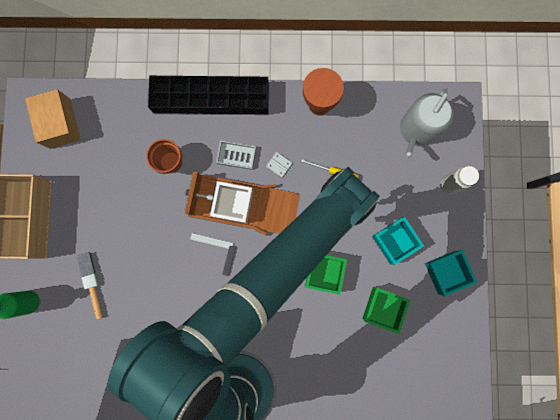

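Run:
```python
from h import *
O=np.array([.542,-.052]);u=np.array([.160,.987]);n=np.array([-.987,.160])
f=lambda a,b:(a/8+185-.44,b/8+165-.44)
X=onplane("top",[f(253,130),f(540,182),f(490,466),f(202,412)],.074)
R=(X[:,:2]-O)@np.c_[u,n];print(R.round(4),R.mean(0))
for i in range(4):
    e=R[(i+1)%4]-R[i];print(np.linalg.norm(e),np.degrees(np.arctan2(e[1],e[0])))
# rod collar left edge before/after via dark-plate distance
p0=cv2.imread("pics/top0.png");crop(p0,185,165,255,225,8,"pics/t0z.png")
```

```text
[[ 0.1282 -0.0504]
 [ 0.0218 -0.0496]
 [ 0.0208  0.0553]
 [ 0.1268  0.0541]] [0.0743929  0.00235275]
0.10639601487665987 179.57362533715377
0.10496747344395403 90.52519902327495
0.10603432935042972 -0.6773992071739436
0.10450966068615031 -89.27175199875661
```

View pics/t0z.png

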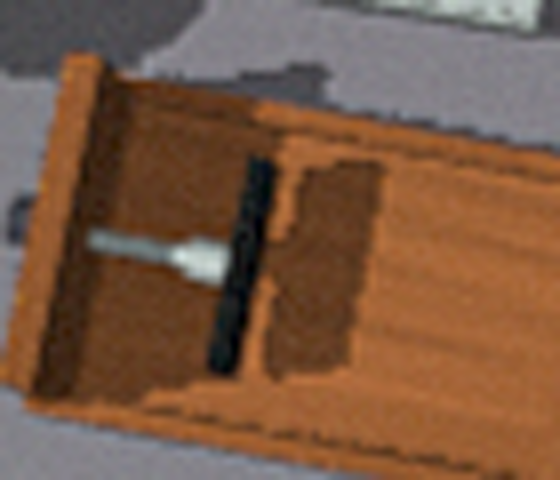

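```bash
python3 -c "
from station import *
print(finish_job(),sense()['time'])"
```

```text
the job is handed in; nothing more can be done
the job is handed in; nothing more can be done
```

I pushed the white pot from behind with two half-open fingers, up the ramp, over the lip and into the buffer, and handed the job in at about 21 s.

**Pressing:** I held the pot against the buffer for about 2 s. From the force rise over sliding friction and about 3.5–4 mm of travel after first touch, I estimate 7–8.5 N, below the 12 N limit. This is inferred from the wrist force and tool position, because the arm hid the buffer from the cameras while pressing.

**After release:** I backed the tool off slowly and lifted it clear. The last top picture puts the pot centre about 74 mm past the stand's origin, 2 mm off the centre line and within about 1° of square. Its front is about 2–3 mm beyond where the buffer face first stood, so it should still be touching; I saw this only from that position.

**Flatness:** In the side picture taken while pressing, the rear wall was upright and about 17 mm behind the lip. The pot looked the same after release.

**Disagreement:** A rough depth fit of the rim suggested a tilt of about 0.045 rad. It had only 58 noisy points, so I trusted the wall edges instead.

**Bystanders:** All of them look unmoved in the last top picture, judged by eye.

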